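# Turn a knobbed wooden lid over in the flip jig

### The arm

A 7-joint arm with a two-finger parallel gripper is mounted at the origin on the work surface. World frame = base frame: x ahead of the robot, y to its left, z up, the work surface at z = 0. Lengths are in m, angles in rad, forces in N, time in s.
With the tool pointing down it reaches from about 0.425 to 0.875 m from the base axis. Payload 4.7 kg.
Tool frame: the origin (TCP) lies at the very end of the fingers, on their centre line; the grasp point (between the pads) lies 19 mm behind it (arm.grip_point_offset is the distance from the TCP to the grasp point, in m); z points along the fingers, y is the direction in which the jaws open and shut (so a half turn about z gives the same grasp; the last joint's range is limited). The gripper opens to 85 mm and grips with 20 to 120 N. Pads are 22 mm wide; open, the fingers measure 114 mm over their backs; the gripper's body (76 mm by 85 mm) begins 54 mm behind the grasp point. The pads swing forward as they close: fully open they stand 13 mm farther back than shut.
Start: joints at [1.273, 0.321, -0.07, 1.45, 0.023, 1.371, -0.057], TCP at [0.199, -0.619, 0.231] pointing down, gripper open.
Joint ranges: [-2.86, 2.86], [-0.3, 2.09], [-1.38, 1.24], [0.06, 2.45], [-1.56, 4.7], [0.09, 2.05], [-2.69, 2.69]. Speed limits (rad/s): [2.57, 2.57, 3.14, 3.14, 3.14, 3.14, 3.14].

### API

Orientations are given as [roll, pitch, yaw] about the fixed x, y, z axes, in that order (R = Rz(yaw) Ry(pitch) Rx(roll)).
In Python, from workcell import status, grab_frame, camera_params, arm gives the robot as it stands. The module is installed in compiled form; this text tells all that it offers.
- The arm moves only by the tool apply_moves, never from a script. Its argument "plan" is a list of rows, each a list of 7 numbers: the shift along the tool's x, y, z in cm, then the turn, a rotation vector about the tool's x, y, z in rad, then the opening, from 0 (shut) to 1 (fully open). A call has 1 to 5 rows; each row shifts and turns the pose as measured when the row begins, along the tool's axes as they then stand; what a row does not reach is not made up. A row lasts 1/10 s, in which the tool goes at most 50 mm and 8.59 degrees, less where a joint would pass 70% of its speed; a pose out of reach is approached as far as the arm can. A call is refused whole if a number of a shift passes 5 or a number of a turn 0.15, either way. A call with a gripper value outside its range is refused whole. The fingers move at their own pace and stop on an object; the grip force is fixed at half the most. Time passes only in rows, so rows that do not move let the fingers close. It gives the time, the measured TCP pose, the force and the opening at its end, in the units of the state.
- status.get_obs(): the state, without advancing time (a new reading comes with each control period).
- grab_frame(name): name is "scene" or "top" or "wrist"; returns the picture (400x640x3 uint8, red, green, blue); there is no depth.
- camera_params(name): a dict with "fx", "fy", "cx", "cy" (pixels), "D" ([k1, k2, p1, p2, k3] as OpenCV has them; the pictures are not rectified), "xyz" and "attitude" of the camera in the world. Camera axes: x right, y up, looking along -z (the intrinsics and any distortion apply to the point x, -y, -z); pixel columns grow to the right and rows downward; lengths in m; the calibration is good to about 2 mm. A picture is of the moment at which its call begins: read the wrist's pose just before it. camera_params takes no time and is no camera call; for the wrist camera it gives the pose at the moment of the call.
- arm.job_done(): hands the job in, once; it reports no verdict.
The state is a dict: "time_s": time; "joints": joint angles; "qvel": joint speeds; "tau": joint torques, N m; "position": TCP position; "tool_rot": TCP orientation; "wrist_force": force on the tool from outside, world axes, zero at the start; "moment": the same for the moment, N m; "opening": finger opening in m.
Only numpy, scipy, OpenCV 4.12 (cv2) and the standard library are available. Lean on these libraries where they do the work, as an engineer would, in place of code of your own. Each camera call takes 0.05 s, during which the arm holds its last target. There are 200 camera calls.

### The job

Turn the large round wooden lid over with the flip jig, so that its underside can be drilled through the jig's window. Lay the lid knob up in the shallow pocket of the open flap and let go of it, then swing the flap by its steel bar right over onto the base until it is fully shut, so that the lid ends upside down in the base with its knob in the slot between the rails. Let go of the bar and leave the jig shut.

Things in the scene. Friction and masses are not known exactly. Their poses are not given: they have to be found in the camera images.
- lid: Large round lid of pale wood, about 75 g: disc 90 mm wide, 12 mm thick, with a round knob 28 mm wide and 28 mm high on its centre. Starts knob up on the bench, to the right of the jig. Not wanted, lying beside it in any order: a square lid, 84 mm, with the same knob, and a round one of only 58 mm. Origin: centre of the flat underside; z points towards the knob.
- jig: Plywood flip jig, fixed. Origin on the bench, 50 mm straight below the middle of the hinge; x along the hinge, y towards the open flap (robot's left). Flap pocket when open: 104 mm square, centred at x 0, y 58.5 mm, floor 38 mm above the bench, walls 8 mm high. On the -y side: two rails, tops at 48.5 mm, a 44 mm slot along y between them; the turned lid lies there, centre at y -50 to -75 mm.
- flap (a joint): Angle of the flap about the hinge, rad: 0 open and level (start), 1.57 upright, 3.14 shut on the base. Plywood, 0.32 kg, with a window in the pocket floor; lightly damped hinge, no latch or spring: it falls to the side it leans to. The lid rests on the pocket's hinge-side wall as the flap rises and falls over onto the rails by itself once past upright.
- flap_bar (a point): Middle of the flap's handle, a round steel bar 12 mm thick, 96 mm free length, parallel to the hinge and 170 mm from it, 50 mm above the bench both when open and when shut; 46 mm free between bar and flap. Pinched from above across its length it turns between the fingers, so they can keep pointing down throughout the swing.
Not all that is in view belongs to the job. Leave any green, pink or red look-alike of the lid alone.

How it is judged:
By the outcome, as a careful person would: the job done as asked, in the order asked, and still so for the second after the job is handed in, with the robot touching nothing.
It also fails if it takes over 58 s, if anything falls off the work surface, if the arm or the gripper's body presses on something with over 40 N, if the wrist force passes 120 N, or if a joint passes its speed limit or range.

## Working session

There is one attempt and no reset: what is moved stays moved. The work goes in short steps, Python scripts to look and compute and a tool call to move; the robot and the scene stay as the last step left them, time stands still between calls to the robot, and variables do not carry over. Pictures are saved under pics/ and viewed, on a budget of 10 in all, crops included, one or two more only if the job needs it, and the job is handed in when it is done.

Besides the shell and the picture viewer there is one more tool, called as a command line: name --pt "numbers of a row" for each row, then --argument value for the rest. apply_moves: Moves the arm, as the interface text tells. Its arguments: {"type":"object","properties":{"plan":{"type":"array","items":{"type":"array","items":{"type":"number"}}}},"required":["plan"]}

```bash
mkdir -p pics; cat > h.py <<'E'
import numpy as np, cv2
from scipy.spatial.transform import Rotation as R
from workcell import status, grab_frame, camera_params, arm
def snap(n,f):
    p=camera_params(n); im=grab_frame(n); cv2.imwrite('pics/'+f,im[:,:,::-1]); return p,im
def K(p): return np.array([[p['fx'],0,p['cx']],[0,p['fy'],p['cy']],[0,0,1.]])
def rot(p):
    a=np.array(p['attitude'],float)
    return R.from_euler('xyz',a).as_matrix() if a.size==3 else (a if a.shape==(3,3) else R.from_quat(a).as_matrix())
def ray(p,uv):
    n=cv2.undistortPoints(np.array(uv,float).reshape(-1,1,2),K(p),np.array(p['D'],float)).reshape(-1,2)
    d=np.c_[n[:,0],-n[:,1],-np.ones(len(n))]@rot(p).T
    return np.array(p['xyz']),d
def onz(p,uv,z):
    c,d=ray(p,uv); return c+d*((z-c[2])/d[:,2])[:,None]
def proj(p,X):
    q=(np.array(X,float).reshape(-1,3)-p['xyz'])@rot(p); q=q*[1,-1,-1]
    return cv2.projectPoints(q,np.zeros(3),np.zeros(3),K(p),np.array(p['D'],float))[0].reshape(-1,2)
E
python3 - <<'E'
from h import *
np.set_printoptions(precision=4,suppress=True)
for n in('top','scene'):
    p,im=snap(n,n+'0.png'); print(n,p)
o=status.get_obs();print(o)
E
```

```text
top {'fx': 442.59843411159807, 'fy': 442.59843411159807, 'cx': 318.872187978705, 'cy': 203.43139337034322, 'D': array([-0.1194,  0.    ,  0.    ,  0.    ,  0.    ]), 'xyz': array([ 0.2609, -0.1348,  1.2876]), 'attitude': array([ 0.2064,  0.0042, -1.5287])}
scene {'fx': 452.19257038578917, 'fy': 452.19257038578917, 'cx': 326.8349600625804, 'cy': 204.85177174356488, 'D': array([-0.1303,  0.    ,  0.    ,  0.    ,  0.    ]), 'xyz': array([ 1.1949, -0.6345,  0.8532]), 'attitude': array([0.8257, 0.0119, 0.9283])}
{'time_s': 0.1, 'joints': array([ 1.2731,  0.3217, -0.0701,  1.4515,  0.0226,  1.3708, -0.0569]), 'qvel': array([ 0.0001, -0.0021, -0.0003, -0.0038, -0.0005, -0.0004, -0.0005]), 'tau': array([  0.0002, -49.488 ,  -0.3836, -31.521 ,   0.0131,   0.0075,
         0.    ]), 'position': array([ 0.1992, -0.6182,  0.2303]), 'tool_rot': array([-3.1399,  0.0001,  0.3118]), 'wrist_force': array([ 0.8627, -0.3727, -0.2289]), 'moment': array([-0.0134,  0.0348,  0.0163]), 'opening': 0.08511324196880009}
```

View pics/top0.png

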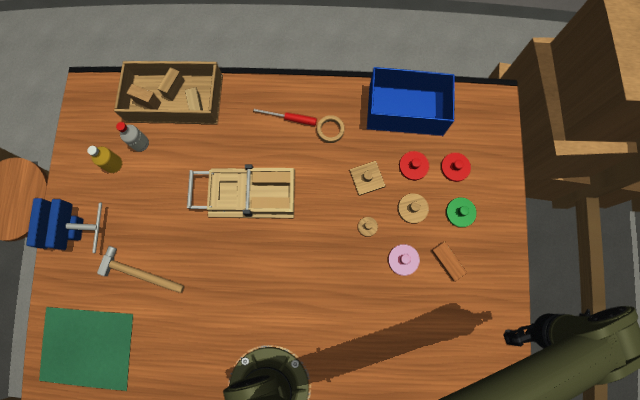

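View pics/scene0.png

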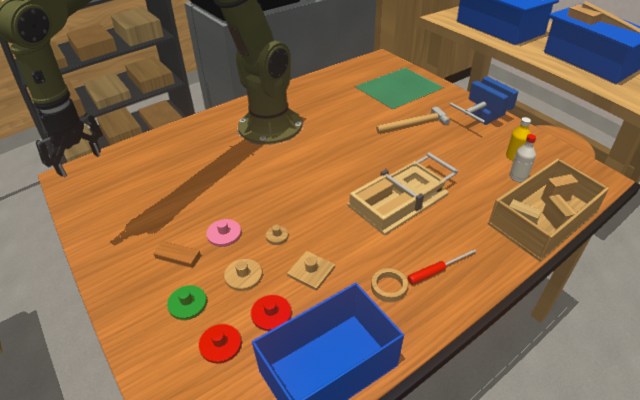

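Top view: the pale candidates are a square lid (367,178), a large round lid (413,208) and a small round lid (368,227). The large pale round one at (413,208) fits. The jig's hinge is near (248,190), with the bar near (191,190). I'll confirm both in one enlarged crop.

```bash
python3 - <<'E'
from h import *
im=cv2.imread('pics/top0.png')
a=cv2.resize(im[150:230,180:305],None,fx=6,fy=6,interpolation=cv2.INTER_CUBIC)[:, :750]
b=im[150:250,340:440]
a=cv2.resize(im[155:230,180:305],None,fx=6,fy=6,interpolation=cv2.INTER_CUBIC)  #750x450
b=cv2.resize(im[160:245,340:450],(194,150))
c=cv2.imread('pics/scene0.png')[140:240,340:470]; c=cv2.resize(c,(195,150))
d=cv2.imread('pics/scene0.png')[215:290,215:340]; d=cv2.resize(d,(250,150))
o=np.zeros((600,750,3),np.uint8);o[:450]=a;o[450:,:194]=b;o[450:,200:395]=c;o[450:,400:650]=d
cv2.imwrite('pics/crop1.png',o)
E
```

```text
(no output)
```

View pics/crop1.png

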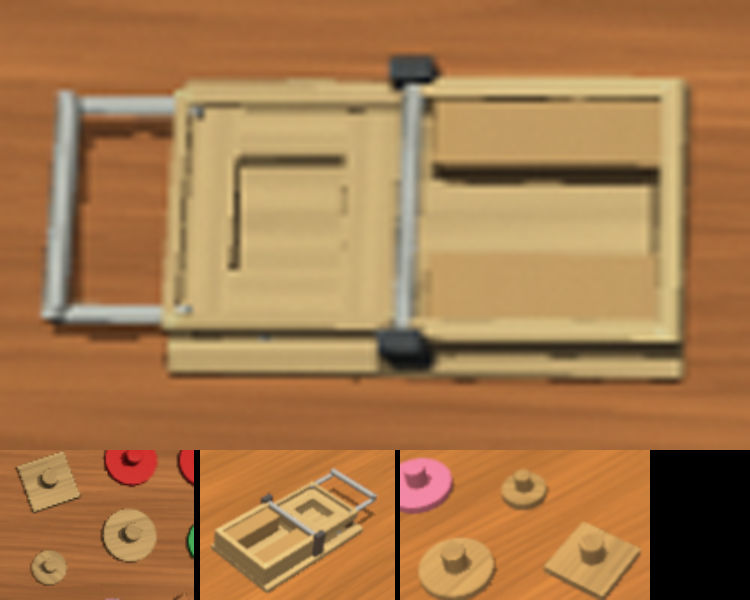

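The crop confirms it: the large pale round lid sits between the square lid and the green and red look-alikes. The jig's bar, hinge rod, pocket and rails are all clear.

```bash
cat > m.py <<'E'
from h import *
np.set_printoptions(precision=4,suppress=True)
def pale(n,f,c,r=28):
    im=cv2.imread(f); hsv=cv2.cvtColor(im,cv2.COLOR_BGR2HSV)
    sub=hsv[c[1]-r:c[1]+r,c[0]-r:c[0]+r]
    m=((sub[...,1]<150)&(sub[...,2]>110)).astype(np.uint8)
    k,l,s,ce=cv2.connectedComponentsWithStats(m); i=1+np.argmax(s[1:,4])
    cs=cv2.findContours((l==i).astype(np.uint8),cv2.RETR_EXTERNAL,cv2.CHAIN_APPROX_NONE)[0]
    h=cv2.convexHull(max(cs,key=len)).reshape(-1,2)+[c[0]-r,c[1]-r]
    return h,s[i]
E
python3 - <<'E'
from m import *
pt,ps=camera_params('top'),camera_params('scene')
for n,p,c in(('top',pt,(413,208)),('scene',ps,(243,274))):
    h,s=pale(n,f'pics/{n}0.png',c)
    w=onz(p,h,0.012)
    (x,y),r=cv2.minEnclosingCircle(w[:,:2].astype(np.float32)); print(n,s,'circ',x,y,r, 'bbox',w.min(0),w.max(0))
f=lambda u,v:(180+u/6-.4,155+v/6-.4)
print('hinge',onz(pt,[f(412,85),f(403,325)],.054)); print('bar',onz(pt,[f(68,95),f(53,318)],.054))
print('walls far',onz(pt,[f(180,90),f(168,325)],.046),'base right',onz(pt,[f(685,80),f(682,340)],.05))
E
```

```text
top [ 14  13  30  30 675] circ 0.5261857509613037 -0.39733558893203735 0.04528346285223961 bbox [ 0.4829 -0.4412  0.012 ] [ 0.5708 -0.3547  0.012 ]
scene [ 10  13  37  31 894] circ 0.5307984352111816 -0.39897850155830383 0.047170624136924744 bbox [ 0.4837 -0.4433  0.012 ] [ 0.5764 -0.3543  0.012 ]
hinge [[0.6132 0.0907 0.054 ]
 [0.4947 0.086  0.054 ]]
bar [[0.6019 0.2598 0.054 ]
 [0.491  0.2555 0.054 ]]
walls far [[0.6087 0.2066 0.046 ]
 [0.4915 0.2013 0.046 ]] base right [[ 0.622  -0.0413  0.05  ]
 [ 0.4938 -0.0468  0.05  ]]
```

apply_moves --pt "4 -1.5 0 0 0 0.09 0.8" --pt "4 -1.5 0 0 0 0.09 0.8" --pt "4.5 -1.5 0 0 0 0.09 0.8" --pt "4.5 -2 0 0 0 0 0.8" --pt "4.5 -2 0 0 0 0 0.8"

```text
time_s: 0.6
position: [0.3937, -0.5086, 0.2262]
tool_rot: [-3.139, 0.009, 0.009]
wrist_force: [-1.0, -0.1, 0.6]
opening: 0.0686
```

```bash
cat > d.py <<'E'
# python3 d.py x y z yaw : tool-axis shift (cm) and turn to the target
from m import *; import sys
def delta(t,yaw):
    o=status.get_obs(); Rm=R.from_euler('xyz',o['tool_rot']); 
    T=R.from_euler('xyz',[np.pi,0,yaw])
    print('t',o['time_s'],'pos',o['position'],'rpy',o['tool_rot'],'F',o['wrist_force'],'op',round(o['opening'],4))
    print('shift cm',Rm.inv().apply(np.array(t)-o['position'])*100,'turn',(Rm.inv()*T).as_rotvec())
if __name__=='__main__':
    a=list(map(float,sys.argv[1:])); delta(a[:3],a[3])
E
python3 d.py .527 -.398 .12 .042
```

```text
t 0.6 pos [ 0.3937 -0.5086  0.2262] rpy [-3.1391  0.0089  0.009 ] F [-0.9632 -0.1278  0.6028] op 0.0686
shift cm [ 13.5221 -10.9111  10.5295] turn [-0.0026  0.0089 -0.033 ]
```

apply_moves --pt "3 -2.4 2 0 0 -0.01 0.8" --pt "3 -2.4 2 0 0.009 -0.01 0.8" --pt "3 -2.4 2.5 0 0 -0.013 0.8" --pt "2.5 -2.4 2.5 0 0 0 0.8" --pt "1 -0.8 1 0 0 0 0.8"

```text
time_s: 1.1
position: [0.5272, -0.3908, 0.1229]
tool_rot: [-3.138, -0.005, 0.053]
wrist_force: [0.1, 0.2, 0.7]
opening: 0.0684
```

```bash
python3 d.py .527 -.398 .12 .042; python3 - <<'E'
from m import *
p,im=snap('wrist','w1.png'); print(p['xyz'],proj(p,[[.527,-.398,.04]]))
E
```

```text
t 1.1 pos [ 0.5272 -0.3908  0.1229] rpy [-3.138  -0.0052  0.0532] F [0.0971 0.2409 0.6672] op 0.0684
shift cm [-0.056   0.7231  0.2872] turn [-0.0036 -0.0052  0.0112]
[ 0.5954 -0.3876  0.267 ] [[332.6676 203.7364]]
```

View pics/w1.png

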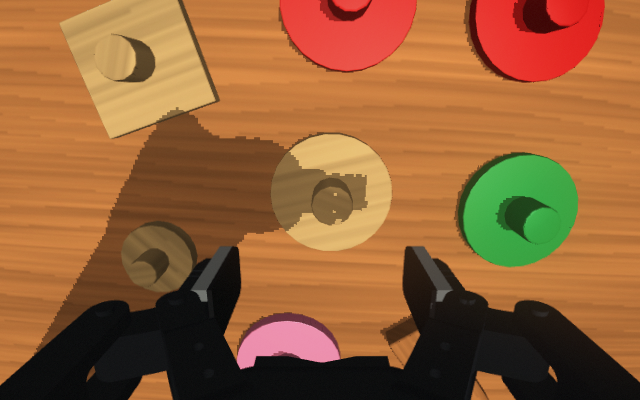

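Wrist view: the knob top is at (332,207) against a prediction of (333,204). The disc is centred at (331,192), and the small lid is at (158,258).

```bash
python3 - <<'E'
from m import *
p=camera_params('wrist')
print(onz(p,[(332,206)],.04),onz(p,[(331.5,192)],.012),'small',onz(p,[(158,258)],.012))
E
python3 d.py .527 -.398 .016 .042
```

```text
[[ 0.5262 -0.3966  0.04  ]] [[ 0.5282 -0.3967  0.012 ]] small [[ 0.4671 -0.264   0.012 ]]
t 1.15 pos [ 0.5277 -0.3898  0.1219] rpy [-3.1368 -0.0048  0.0544] F [ 1.0972  2.8369 -1.6579] op 0.0687
shift cm [-0.1632  0.8649 10.586 ] turn [-0.0048 -0.0048  0.0124]
```

apply_moves --pt "-0.1 0.7 2 0 -0.005 0.012 0.6" --pt "0 0 3 0 0 0 0.6" --pt "0 0 3 0 0 0 0.6" --pt "0 0 1.5 0 0 0 0.6" --pt "0 0 0 0 0 0 0.6"

```text
time_s: 1.65
position: [0.5241, -0.4052, 0.0272]
tool_rot: [3.139, 0.001, 0.037]
wrist_force: [-1.3, 0.1, -0.8]
opening: 0.0512
```

```bash
python3 d.py .527 -.397 .016 .042
```

```text
t 1.65 pos [ 0.5241 -0.4052  0.0272] rpy [3.1389 0.001  0.0366] F [-1.2505  0.1406 -0.8189] op 0.0512
shift cm [ 0.323  -0.8081  1.1138] turn [ 0.0027  0.001  -0.0054]
```

apply_moves --pt "0.3 -0.8 0.3 0 0 0 0.6" --pt "0 0 0 0 0 0 0.6"

```text
time_s: 1.85
position: [0.5269, -0.3989, 0.0262]
tool_rot: [3.137, -0.001, 0.034]
wrist_force: [-0.3, 0.7, -0.4]
opening: 0.0513
```

```bash
python3 d.py .527 -.397 .016 .042
```

```text
t 1.85 pos [ 0.5269 -0.3989  0.0262] rpy [ 3.1368 -0.0005  0.0339] F [-0.3371  0.6724 -0.4053] op 0.0513
shift cm [ 0.0178 -0.1968  1.0212] turn [ 0.0048 -0.0005 -0.0081]
```

apply_moves --pt "0 -0.2 0.7 0.004 0 -0.008 0.6" --pt "0 0 0.4 0 0 0 0.6" --pt "0 0 0 0 0 0 0.6"

```text
time_s: 2.15
position: [0.5288, -0.3981, 0.0181]
tool_rot: [3.137, -0.005, 0.043]
wrist_force: [-0.1, 0.7, -0.0]
opening: 0.0516
```

```bash
python3 d.py .527 -.397 .016 .042
```

```text
t 2.15 pos [ 0.5288 -0.3981  0.0181] rpy [ 3.137  -0.0049  0.0431] F [-0.0936  0.7475 -0.0199] op 0.0516
shift cm [-0.1759 -0.1228  0.2099] turn [ 0.0046 -0.0049  0.0011]
```

Good enough. Now close on the knob.

apply_moves --pt "-0.2 -0.1 0.1 0.004 -0.004 0 0.3" --pt "0 0 0 0 0 0 0" --pt "0 0 0 0 0 0 0" --pt "0 0 0 0 0 0 0" --pt "0 0 0 0 0 0 0"

```text
time_s: 2.65
position: [0.5268, -0.3974, 0.0177]
tool_rot: [3.141, -0.001, 0.043]
wrist_force: [-0.4, -0.0, -1.0]
opening: 0.0263
```

apply_moves --pt "0 0 -1 0 0 0 0" --pt "0 0 -2.5 0 0 0 0" --pt "0 0 -2.5 0 0 0 0" --pt "0 0 -2.5 0 0 0 0" --pt "0 0 0 0 0 0 0"

```text
time_s: 3.15
position: [0.5261, -0.3968, 0.1064]
tool_rot: [-3.141, 0.001, 0.043]
wrist_force: [0.4, 0.4, -0.4]
opening: 0.0262
```

```bash
python3 d.py .5515 .1465 .13 .042
```

```text
t 3.15 pos [ 0.5261 -0.3968  0.1064] rpy [-3.1407  0.0008  0.0434] F [ 0.4054  0.449  -0.3796] op 0.0262
shift cm [  4.89   -54.1695  -2.3141] turn [-0.0009  0.0008  0.0014]
```

apply_moves --pt "0.2 -2 -0.5 0 0 0 0" --pt "0.4 -3.5 -0.5 0 0 0 0" --pt "0.4 -4 -0.5 0 0 0 0" --pt "0.4 -4 -0.5 0 0 0 0" --pt "0.4 -4 -0.3 0 0 0 0"

```text
time_s: 3.65
position: [0.5333, -0.2189, 0.1275]
tool_rot: [-3.141, 0.005, 0.032]
wrist_force: [0.3, 0.7, -0.6]
opening: 0.0261
```

apply_moves --pt "0.4 -4 0 0 0 0 0" --pt "0.4 -4 0 0 0 0 0" --pt "0.4 -4 0 0 0 0 0" --pt "0.4 -4 0 0 0 0 0" --pt "0.4 -4 0 0 0 0 0"

```text
time_s: 4.15
position: [0.5417, -0.0032, 0.1255]
tool_rot: [-3.14, 0.009, 0.037]
wrist_force: [0.7, -0.6, -1.0]
opening: 0.026
```

```bash
python3 d.py .5515 .1465 .13 .042
```

```text
t 4.15 pos [ 0.5417 -0.0032  0.1255] rpy [-3.1396  0.0092  0.0371] F [ 0.6511 -0.6187 -1.0476] op 0.026
shift cm [  1.531  -14.9251  -0.4316] turn [-0.002   0.0092 -0.0049]
```

apply_moves --pt "0.5 -4 0 0 0.003 -0.002 0" --pt "0.5 -4 0 0 0.003 -0.003 0" --pt "0.3 -3.5 0 0 0.003 0 0" --pt "0 -2.2 0 0 0 0 0" --pt "0 0 0 0 0 0 0"

```text
time_s: 4.65
position: [0.5403, 0.1539, 0.1233]
tool_rot: [-3.135, 0.006, 0.06]
wrist_force: [-1.1, -0.0, -1.7]
opening: 0.0261
```

```bash
python3 d.py .5515 .1465 .075 .042;  python3 - <<'E'
from m import *
p,im=snap('wrist','w2.png')
b=np.array([.5535,.088,0]);Y=np.array([-.042,1,0]);X=np.array([1,.042,0]);Z=np.array([0,0,1])
g=lambda x,y,z:b+X*x+Y*y+Z*z
print('pocket corners',proj(p,[g(.052,.0065,.046),g(.052,.1105,.046),g(-.052,.1105,.046),g(-.052,.0065,.046)]),'bar',proj(p,[g(-.048,.17,.05),g(.048,.17,.05)]),'hinge',proj(p,[g(-.058,0,.05),g(.058,0,.05)]))
E
```

```text
t 4.65 pos [0.5403 0.1539 0.1233] rpy [-3.1352  0.0057  0.0596] F [-1.0888 -0.0195 -1.6523] op 0.0261
shift cm [1.0983 0.8363 4.8199] turn [-0.0064  0.0057  0.0176]
pocket corners [[423.3879 106.9654]
 [250.3347 103.6398]
 [256.0175 261.257 ]
 [408.8013 263.9858]] bar [[166.8091 256.3486]
 [150.742  109.9021]] hinge [[418.8799 274.8457]
 [437.0679  97.1036]]
```

View pics/w2.png

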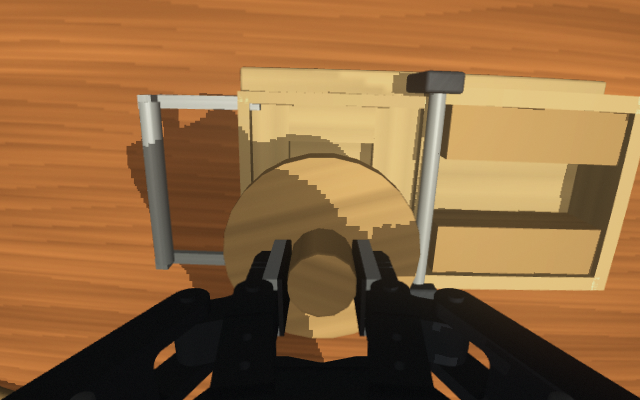

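Wrist view: the lid hangs level from the knob. The bar's middle is at (156,182) against a prediction of (159,183), and the hinge rod is at column 429 against 428. The jig pose holds to within about 2 mm.

apply_moves --pt "1.1 0.8 1 -0.006 0.005 0.017 0" --pt "0 0 1.5 0 0 0 0" --pt "0 0 0.5 0 0 0 0" --pt "0 0 0 0 0 0 0"

```text
time_s: 5.1
position: [0.5519, 0.1383, 0.0884]
tool_rot: [3.136, 0.004, 0.033]
wrist_force: [0.1, 0.3, -1.5]
opening: 0.0259
```

```bash
python3 d.py .5515 .1465 .057 .042
```

```text
t 5.1 pos [0.5519 0.1383 0.0884] rpy [3.1363 0.0039 0.0333] F [ 0.0865  0.3161 -1.4902] op 0.0259
shift cm [ 0.0004 -0.8355  3.1335] turn [ 0.0053  0.0039 -0.0087]
```

apply_moves --pt "0 -0.6 0.5 0.005 0.003 -0.008 0" --pt "0 0 0.8 0 0 0 0" --pt "0 0 0 0 0 0 0"

```text
time_s: 5.4
position: [0.5515, 0.143, 0.0736]
tool_rot: [3.141, 0.002, 0.039]
wrist_force: [-0.9, -0.5, -1.5]
opening: 0.0261
```

```bash
python3 d.py .5515 .1465 .057 .042
```

```text
t 5.4 pos [0.5515 0.143  0.0736] rpy [3.1414 0.0019 0.0392] F [-0.8741 -0.4964 -1.5405] op 0.0261
shift cm [ 0.0156 -0.3474  1.6626] turn [ 0.0002  0.0019 -0.0028]
```

apply_moves --pt "0 -0.3 0.5 0 0.002 -0.003 0" --pt "0 0 0.5 0 0 0 0" --pt "0 0 0.3 0 0 0 0" --pt "0 0 0 0 0 0 0"

```text
time_s: 5.8
position: [0.5516, 0.1468, 0.0599]
tool_rot: [-3.142, -0.001, 0.043]
wrist_force: [1.0, 0.8, -0.4]
opening: 0.0262
```

```bash
python3 d.py .5515 .1465 .057 .042
```

```text
t 5.8 pos [0.5516 0.1468 0.0599] rpy [-3.1416 -0.0011  0.0432] F [ 0.9567  0.7549 -0.3954] op 0.0262
shift cm [-0.0091  0.0316  0.2906] turn [-0.     -0.0011  0.0012]
```

apply_moves --pt "0 0 0.3 0 0 0 0" --pt "0 0 0.1 0 0 0 0" --pt "0 0 0 0 0 0 0"

```text
time_s: 6.1
position: [0.5519, 0.1469, 0.0559]
tool_rot: [-3.142, -0.002, 0.043]
wrist_force: [-0.4, -0.2, -1.7]
opening: 0.0261
```

apply_moves --pt "0 0 0 0 0 0 0.5" --pt "0 0 0 0 0 0 0.5" --pt "0 0 -1.5 0 0 0 0.5" --pt "0 0 -3 0 0 0 0.5" --pt "0 0 -3 0 0 0 0.5"

```text
time_s: 6.6
position: [0.5494, 0.1462, 0.1314]
tool_rot: [3.141, 0.005, 0.044]
wrist_force: [0.4, -0.4, 0.6]
opening: 0.043
```

apply_moves --pt "0 -1.5 -1 0 0 0 0.5" --pt "0 -3 0 0 0 0 0.5" --pt "0 -2 0 0 0 0 0.5" --pt "0 0 0 0 0 0 0.5"

```text
time_s: 7.0
position: [0.5505, 0.2164, 0.1512]
tool_rot: [-3.139, -0.009, 0.041]
wrist_force: [0.3, -0.1, -0.4]
opening: 0.0422
```

```bash
python3 d.py .5464 .258 .1 .042;  python3 - <<'E'
from m import *
p,im=snap('wrist','w3.png')
b=np.array([.5535,.088,0]);Y=np.array([-.042,1,0]);X=np.array([1,.042,0]);Z=np.array([0,0,1])
g=lambda x,y,z:b+X*x+Y*y+Z*z
print('lid',proj(p,[g(0,.0585,.05),g(0,.0585,.078)]),'bar',proj(p,[g(-.048,.17,.05),g(.048,.17,.05)]))
E
```

```text
t 7.0 pos [0.5505 0.2164 0.1512] rpy [-3.1388 -0.0089  0.0414] F [ 0.3311 -0.1006 -0.4242] op 0.0422
shift cm [-0.2867 -4.1574  5.1334] turn [-0.0028 -0.0089 -0.0006]
lid [[419.3967 199.2504]
 [430.7606 211.258 ]] bar [[266.1404 260.7841]
 [260.2785 131.2924]]
```

View pics/w3.png

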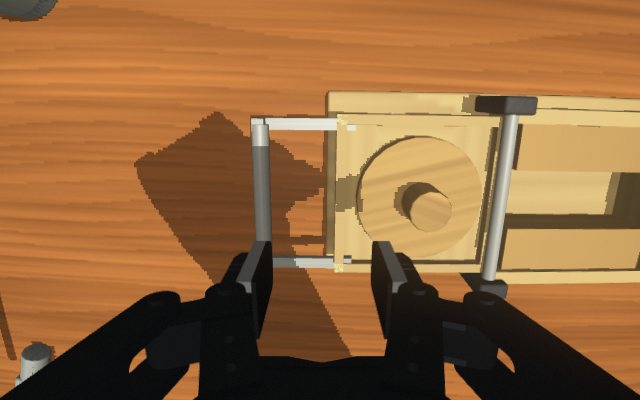

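Wrist view: the lid lies flat in the pocket, with its disc at (421,197) and knob at (430,212), as predicted. The bar is at column 261, about 1 mm off. Next is the bar.

apply_moves --pt "-0.3 -2.5 1.5 0 -0.008 0 0.5" --pt "0 -1.7 1.5 0 0 0 0.5" --pt "0 0 1 0 0 0 0.5" --pt "0 0 0 0 0 0 0.5"

```text
time_s: 7.45
position: [0.5475, 0.2521, 0.1095]
tool_rot: [3.139, -0.0, 0.035]
wrist_force: [-0.3, -0.7, 0.4]
opening: 0.043
```

```bash
python3 d.py .5464 .259 .031 .042
```

```text
t 7.45 pos [0.5475 0.2521 0.1095] rpy [ 3.1387 -0.0005  0.0354] F [-0.3106 -0.6771  0.4227] op 0.043
shift cm [-0.0922 -0.7166  7.8494] turn [ 0.0029 -0.0005 -0.0066]
```

apply_moves --pt "-0.1 -0.7 1 0.003 0 -0.006 0.5" --pt "0 0 2 0 0 0 0.5" --pt "0 0 1.5 0 0 0 0.5" --pt "0 0 0 0 0 0 0.5"

```text
time_s: 7.85
position: [0.5482, 0.2548, 0.0629]
tool_rot: [3.14, -0.002, 0.036]
wrist_force: [-0.3, 0.3, 0.9]
opening: 0.0426
```

```bash
python3 d.py .5464 .259 .031 .042
```

```text
t 7.85 pos [0.5482 0.2548 0.0629] rpy [ 3.1398 -0.0022  0.0363] F [-0.3248  0.2906  0.853 ] op 0.0426
shift cm [-0.1716 -0.4319  3.1919] turn [ 0.0018 -0.0022 -0.0057]
```

apply_moves --pt "-0.1 -0.4 0.8 0.002 0 -0.005 0.5" --pt "0 0 1.2 0 0 0 0.5" --pt "0 0 0.8 0 0 0 0.5" --pt "0 0 0 0 0 0 0.5"

```text
time_s: 8.25
position: [0.5481, 0.2587, 0.0338]
tool_rot: [-3.141, -0.004, 0.041]
wrist_force: [-0.3, -0.2, -0.3]
opening: 0.0429
```

```bash
python3 d.py .5464 .259 .031 .042
```

```text
t 8.25 pos [0.5481 0.2587 0.0338] rpy [-3.1408 -0.0038  0.0405] F [-0.3347 -0.183  -0.2655] op 0.0429
shift cm [-0.1681 -0.035   0.2759] turn [-0.0008 -0.0038 -0.0015]
```

apply_moves --pt "0 0 0.2 0 -0.003 0 0.3" --pt "0 0 0 0 0 0 0" --pt "0 0 0 0 0 0 0" --pt "0 0 0 0 0 0 0" --pt "0 0 0 0 0 0 0"

```text
time_s: 8.75
position: [0.5483, 0.2589, 0.032]
tool_rot: [-3.141, -0.001, 0.04]
wrist_force: [-0.8, -0.2, -1.8]
opening: 0.0099
```

```bash
cat > arc.py <<'E'
# python3 arc.py theta0 n dtheta: current flap angle estimate and the next shifts (dz_tool, dy_tool) on the arc
from m import *; import sys
o=status.get_obs(); pos=o['position']; h=np.array([.5535,.088,.031]);Y=np.array([-.042,1,0]);X=np.array([1,.042,0])
d=pos-h; th=np.arctan2(d[2],d@Y); print('t',o['time_s'],'pos',pos,'th',th,'r',np.hypot(d[2],d@Y),'x',d@X,'F',o['wrist_force'],'op',o['opening'],'rpy',o['tool_rot'])
Rm=R.from_euler('xyz',o['tool_rot']); print('turn',(Rm.inv()*R.from_euler('xyz',[np.pi,0,.042])).as_rotvec())
for k in range(int(sys.argv[1])):
    a=th+float(sys.argv[2])*(k+1); T=h+.17*(np.cos(a)*Y+np.array([0,0,np.sin(a)])); 
    print(round(a,2),Rm.inv().apply(T-pos)*100); pos=T
E
python3 arc.py 10 .15
```

```text
t 8.75 pos [0.5483 0.2589 0.032 ] th 0.006108359285297794 r 0.17113850434407452 x 0.001978978753517374 F [-0.8458 -0.2268 -1.8058] op 0.009853816689411968 rpy [-3.1406 -0.001   0.0403]
turn [-0.001  -0.001  -0.0017]
0.16 [-0.1948  0.2881 -2.539 ]
0.31 [ 0.0034  0.5815 -2.4805]
0.46 [ 0.0039  0.946  -2.3658]
0.61 [ 0.0043  1.2892 -2.198 ]
0.76 [ 0.0046  1.6035 -1.9808]
0.91 [ 0.0049  1.8817 -1.7192]
1.06 [ 0.005   2.1178 -1.4189]
1.21 [ 0.005   2.3062 -1.0868]
1.36 [ 0.0048  2.4429 -0.7303]
1.51 [ 0.0046  2.5246 -0.3573]
```

Bar gripped. Swinging in short arcs.

apply_moves --pt "0 0.1 -1.2 0 0 0 0" --pt "0 0.25 -1.7 0 0 0 0" --pt "0 0.4 -1.7 0 0 0 0" --pt "0 0.6 -1.65 0 0 0 0" --pt "0 0.75 -1.6 0 0 0 0"

```text
time_s: 9.25
position: [0.5489, 0.2386, 0.1152]
tool_rot: [-3.137, -0.001, 0.042]
wrist_force: [1.9, 1.4, -3.9]
opening: 0.0098
```

```bash
python3 arc.py 6 .1
```

```text
t 9.25 pos [0.5489 0.2386 0.1152] th 0.5094649396958039 r 0.172741865195088 x 0.0016897955214697864 F [ 1.918   1.4305 -3.9347] op 0.009831893023957993 rpy [-3.1366 -0.0014  0.0416]
turn [-0.005  -0.0014 -0.0004]
0.61 [-0.1666  1.1092 -1.3123]
0.71 [ 0.0023  1.0353 -1.3482]
0.81 [ 0.0022  1.1649 -1.2382]
0.91 [ 0.0021  1.2828 -1.1158]
1.01 [ 0.0019  1.3878 -0.9823]
1.11 [ 0.0017  1.4791 -0.8389]
```

apply_moves --pt "0 1.0 -1.4 0 0 0 0" --pt "0 1.1 -1.4 0 0 0 0" --pt "0 1.2 -1.3 0 0 0 0" --pt "0 1.3 -1.15 0 0 0 0" --pt "0 1.4 -1.0 0 0 0 0"

```text
time_s: 9.75
position: [0.551, 0.1735, 0.1852]
tool_rot: [-3.136, -0.004, 0.041]
wrist_force: [3.0, 4.0, -3.5]
opening: 0.0095
```

```bash
python3 arc.py 6 .1
```

```text
t 9.75 pos [0.551  0.1735 0.1852] th 1.0639208911230063 r 0.1763389954028386 x 0.0011175009314564784 F [ 2.9515  3.9569 -3.483 ] op 0.009517867152550208 rpy [-3.1361 -0.0041  0.0414]
turn [-0.0055 -0.0041 -0.0006]
1.16 [-0.1099  1.8182 -0.2058]
1.26 [ 0.0033  1.5904 -0.6023]
1.36 [ 0.0027  1.6426 -0.4407]
1.46 [ 0.002   1.6784 -0.2746]
1.56 [ 0.0013  1.6975 -0.1059]
1.66 [0.0006 1.6996 0.064 ]
```

apply_moves --pt "0 1.5 -0.4 0 0 0 0" --pt "0 1.5 -0.45 0 0 0 0" --pt "0 1.5 -0.3 0 0 0 0" --pt "0 1.5 -0.1 0 0 0 0" --pt "0 1.5 0 0 0 0 0"

```text
time_s: 10.25
position: [0.5535, 0.1018, 0.2094]
tool_rot: [-3.123, -0.012, 0.044]
wrist_force: [0.2, 3.8, 7.8]
opening: 0.0096
```

```bash
python3 arc.py 6 .1
```

```text
t 10.25 pos [0.5535 0.1018 0.2094] th 1.4936611561066964 r 0.17892673478774793 x 0.000603184927644629 F [0.2412 3.8191 7.8395] op 0.009578954656181346 rpy [-3.1232 -0.0122  0.0445]
turn [-0.0184 -0.0121  0.0026]
1.59 [-0.0749  1.7816  0.8105]
1.69 [-0.0058  1.6983  0.0925]
1.79 [-0.0078  1.6805  0.2614]
1.89 [-0.0097  1.646   0.4277]
1.99 [-0.0115  1.595   0.5898]
2.09 [-0.0132  1.5281  0.7459]
```

The fingers sit about 9 mm higher on the bar than at the start, probably because it rolled between the pads. I'll loosen slightly, with the bar still trapped, then lower and regrip near upright.

apply_moves --pt "0 0 0 0 0 0 0.21" --pt "0 0 0 0 0 0 0.21" --pt "0 0 0.5 -0.01 -0.008 0 0.21" --pt "0 0 0.4 -0.008 0 0 0.21" --pt "0 0 0 0 0 0 0.21"

```text
time_s: 10.75
position: [0.5526, 0.0977, 0.2023]
tool_rot: [3.135, -0.003, 0.042]
wrist_force: [1.1, 1.2, 0.1]
opening: 0.0182
```

```bash
python3 arc.py 1 .1; python3 -c "
from m import *
snap('wrist','w4.png')"
```

```text
t 10.75 pos [0.5526 0.0977 0.2023] th 1.513840659282004 r 0.17157217121515644 x -0.0004646662442918961 F [1.0795 1.1555 0.0834] op 0.01823841506328226 rpy [ 3.1353 -0.0031  0.0416]
turn [ 0.0063 -0.0031 -0.0004]
1.61 [0.0466 1.707  0.1561]
```

View pics/w4.png

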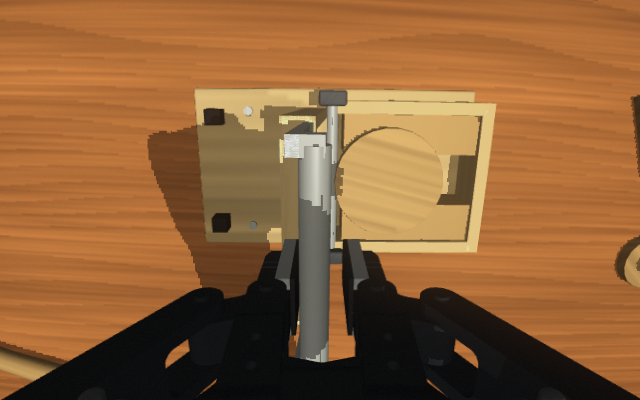

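Wrist view: the bar is trapped between the fingers at column 315. The lid has already tipped over onto the rails, with its flat underside up at (392,183). I'll regrip and finish the swing.

apply_moves --pt "0 0 0 0.006 -0.003 0 0" --pt "0 0 0 0 0 0 0" --pt "0 1.0 0 0 0 0 0" --pt "0 1.5 0.1 0 0 0 0" --pt "0 1.5 0.2 0 0 0 0"

```text
time_s: 11.3
position: [0.5538, 0.062, 0.2015]
tool_rot: [-3.135, 0.0, 0.048]
wrist_force: [-3.7, 1.2, 3.2]
opening: 0.0098
```

```bash
python3 arc.py 6 .1
```

```text
t 11.3 pos [0.5538 0.062  0.2015] th 1.7221938891389912 r 0.1725226099246717 x -0.0008034339767526592 F [-3.7018  1.191   3.1967] op 0.009838592515833796 rpy [-3.135   0.0001  0.048 ]
turn [-0.0066  0.0001  0.006 ]
1.82 [0.0705 1.6372 0.5785]
1.92 [-0.0097  1.6274  0.4937]
2.02 [-0.0094  1.5699  0.6535]
2.12 [-0.0089  1.4968  0.8069]
2.22 [-0.0084  1.4087  0.9521]
2.32 [-0.0077  1.3065  1.0879]
```

apply_moves --pt "0 1.6 0.5 0 0 0 0" --pt "0 1.6 0.55 0 0 0 0" --pt "0 1.5 0.65 0 0 0 0" --pt "0 1.45 0.8 0 0 0 0" --pt "0 1.4 0.95 0 0 0 0"

```text
time_s: 11.8
position: [0.5565, -0.0191, 0.1665]
tool_rot: [-3.132, -0.0, 0.044]
wrist_force: [1.0, 6.2, -2.8]
opening: 0.0095
```

```bash
python3 arc.py 6 .1
```

```text
t 11.8 pos [ 0.5565 -0.0191  0.1665] th 2.2403863456987376 r 0.17281094554179502 x -0.0015017484985209145 F [ 1.04    6.2421 -2.8286] op 0.00948645429419138 rpy [-3.1315 -0.0001  0.0443]
turn [-0.01   -0.0001  0.0023]
2.34 [0.1472 1.1372 1.329 ]
2.44 [-0.0029  1.1732  1.2302]
2.54 [-0.0026  1.0445  1.3411]
2.64 [-0.0023  0.9052  1.4386]
2.74 [-0.002   0.757   1.5217]
2.84 [-0.0016  0.6011  1.5896]
```

apply_moves --pt "0 1.2 1.2 -0.005 0 0 0" --pt "0 1.15 1.2 -0.005 0 0 0" --pt "0 1.0 1.3 0 0 0 0" --pt "0 0.9 1.4 0 0 0 0" --pt "0 0.75 1.5 0 0 0 0"

```text
time_s: 12.3
position: [0.5582, -0.0716, 0.0932]
tool_rot: [-3.139, 0.001, 0.045]
wrist_force: [0.1, 7.1, -0.8]
opening: 0.0095
```

```bash
python3 arc.py 6 .08
```

```text
t 12.3 pos [ 0.5582 -0.0716  0.0932] th 2.770164159008111 r 0.1714920657057481 x -0.0020076526500245238 F [ 0.1389  7.141  -0.7635] op 0.009492218417679001 rpy [-3.1386  0.0011  0.0446]
turn [-0.003   0.0011  0.0026]
2.85 [0.2012 0.3363 1.3386]
2.93 [0.0006 0.3425 1.3159]
3.01 [0.0009 0.2361 1.339 ]
3.09 [0.0012 0.1283 1.3536]
3.17 [0.0015 0.0196 1.3595]
3.25 [ 0.0018 -0.0892  1.3567]
```

apply_moves --pt "0 0.4 1.3 0 0 0 0" --pt "0 0.35 1.3 0 0 0 0" --pt "0 0.2 1.1 0 0 0 0" --pt "0 0.1 0.8 0 0 0 0" --pt "0 0 0.3 0 0 0 0"

```text
time_s: 12.8
position: [0.5585, -0.0811, 0.0386]
tool_rot: [-3.136, 0.002, 0.047]
wrist_force: [-1.3, 4.3, 9.0]
opening: 0.0092
```

```bash
python3 arc.py 4 .05
```

```text
t 12.8 pos [ 0.5585 -0.0811  0.0386] th 3.096635132632786 r 0.1694349640639467 x -0.0020756779203760537 F [-1.2526  4.2783  8.9877] op 0.009195523823690542 rpy [-3.1357  0.0023  0.047 ]
turn [-0.0059  0.0023  0.005 ]
3.15 [0.2088 0.1094 0.8461]
3.2 [ 0.0021 -0.0205  0.8497]
3.25 [ 0.0023 -0.063   0.8476]
3.3 [ 0.0025 -0.1053  0.8434]
```

apply_moves --pt "0 0 0.3 0 0 0 0" --pt "0 0 0.2 0 0 0 0"

```text
time_s: 13.0
position: [0.5586, -0.0811, 0.0383]
tool_rot: [-3.138, 0.004, 0.048]
wrist_force: [-6.9, 4.0, 14.2]
opening: 0.0095
```

```bash
python3 arc.py 1 .05
```

```text
t 13.0 pos [ 0.5586 -0.0811  0.0383] th 3.09851223345559 r 0.16943348428276067 x -0.002048696825807872 F [-6.9061  4.0046 14.2174] op 0.00946412968859842 rpy [-3.1381  0.0045  0.0483]
turn [-0.0034  0.0045  0.0063]
3.15 [0.2078 0.1061 0.846 ]
```

The flap has met a stop, so it's probably shut. Release, retreat and check.

apply_moves --pt "0 0 0 0 0 0 0.4" --pt "0 0 0 0 0 0 0.4" --pt "0 0 0 0 0 0 0.4" --pt "0 0 -1.5 0 0 0 0.4" --pt "0 0 -3 0 0 0 0.4"

```text
time_s: 13.5
position: [0.5552, -0.0871, 0.0818]
tool_rot: [3.138, 0.013, 0.048]
wrist_force: [0.8, 0.1, -0.1]
opening: 0.0345
```

apply_moves --pt "0 0 -4 0 0 0 0.4" --pt "0 2 -4 0 0 0 0.4" --pt "0 4 -1 0 0 0 0.4" --pt "0 4 0 0 0 0 0.4" --pt "0 0 0 0 0 0 0.4"

```text
time_s: 14.0
position: [0.5641, -0.1916, 0.186]
tool_rot: [3.129, 0.002, 0.052]
wrist_force: [-1.0, -1.0, 0.0]
opening: 0.0339
```

```bash
python3 - <<'E'
from h import *
np.set_printoptions(precision=4,suppress=True)
b=np.array([.5535,.088,0]);Y=np.array([-.042,1,0]);X=np.array([1,.042,0]);Z=np.array([0,0,1])
g=lambda x,y,z:b+X*x+Y*y+Z*z
for n in('wrist','scene'):
    p,im=snap(n,n+'5.png'); print(n,proj(p,[g(-.048,-.17,.05),g(.048,-.17,.05),g(0,-.06,.0605)]))
a=cv2.imread('pics/wrist5.png'); c=cv2.resize(cv2.imread('pics/scene5.png')[130:255,270:470],(320,200))
o=np.zeros((600,640,3),np.uint8); o[:400]=a; o[400:,:320]=c; cv2.imwrite('pics/fin.png',o); print(status.get_obs()['time_s'])
E
```

```text
wrist [[188.526  236.1005]
 [177.3466 119.9352]
 [ 42.6684 183.2026]]
scene [[342.6385 203.3724]
 [367.6024 223.209 ]
 [385.6922 191.8948]]
14.1
```

View pics/fin.png

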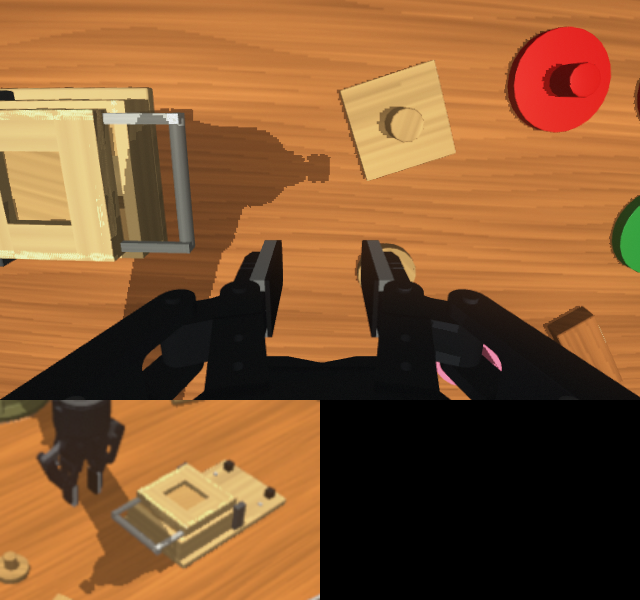

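Wrist view: the flap is over the base, the lid's wood fills the window at (35,185), and the bar is near (184,183), as predicted for shut. One enlarged check of the closing angle.

```bash
python3 - <<'E'
from h import *
b=np.array([.5535,.088,0]);Y=np.array([-.042,1,0]);X=np.array([1,.042,0]);Z=np.array([0,0,1])
p=camera_params('scene')
im=cv2.imread('pics/scene5.png')[160:250,320:440]; im=cv2.resize(im,None,fx=6,fy=6,interpolation=cv2.INTER_CUBIC)
for th,c in((3.14,(0,255,0)),(3.07,(255,0,0)),(3.0,(0,0,255))):
    q=[b+X*x+Y*.17*np.cos(th)+Z*(.05+.17*np.sin(th)) for x in(-.048,.048)]
    u=(proj(p,q)-[320,160]+.5)*6; print(th,u.round())
    for w in u: cv2.circle(im,tuple(map(int,w)),5,c,2)
cv2.imwrite('pics/fin2.png',im)
E
```

```text
3.14 [[139. 263.]
 [289. 382.]]
3.07 [[140. 242.]
 [291. 361.]]
3.0 [[142. 221.]
 [295. 339.]]
```

View pics/fin2.png

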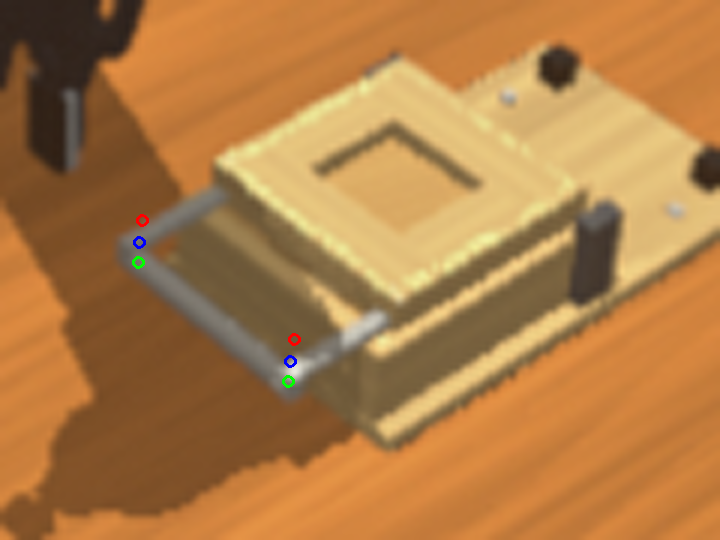

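```bash
python3 - <<'E'
from h import *
np.set_printoptions(precision=3,suppress=True,linewidth=150)
b=np.array([.5535,.088,0]);Y=np.array([-.042,1,0]);X=np.array([1,.042,0]);Z=np.array([0,0,1])
p=camera_params('scene')
def prof(f,th,s):
    im=cv2.imread(f).astype(float); sat=im.max(2)-im.min(2)   # steel is grey: low saturation
    out=[]
    for x in np.linspace(-.03,.03,13):
        c0=b+X*x+Y*.17*np.cos(th)+Z*(.05+.17*np.sin(th))
        u=proj(p,[c0])[0]; v=np.arange(-8,8.01,.25)
        mx=np.full((1,len(v)),u[0],np.float32); my=(u[1]+v).astype(np.float32)[None]
        w=np.clip(90-cv2.remap(sat,mx,my,cv2.INTER_LINEAR)[0],0,None)
        out.append((w*v).sum()/w.sum() if w.sum() else np.nan)
    dz=proj(p,[c0+Z*.01])[0][1]-u[1]
    print(f,th,'row offsets',np.array(out),'median mm up',np.nanmedian(out)/dz*10)
prof('pics/scene0.png',0,1); prof('pics/scene5.png',np.pi,1); prof('pics/scene5.png',3.08,1)
# lid seat seen in w4: pose at that moment
o=R.from_euler('xyz',[3.1353,-.0031,.0416]); pw=camera_params('wrist'); s=status.get_obs(); Rn=R.from_euler('xyz',s['tool_rot'])
off=Rn.inv().apply(np.array(pw['xyz'])-s['position']); rel=Rn.inv().as_matrix()@rot(pw)
pw=dict(pw,xyz=np.array([.5526,.0977,.2023])+o.apply(off),attitude=o.as_matrix()@rel)
e=onz(pw,[(392,183),(336,183),(445,183)],.0605)
d=e-b; print('lid jig x,y',np.c_[d@X,d@Y])
E
```

```text
pics/scene0.png 0 row offsets [0.097 0.122 0.149 0.075 0.123 0.223 0.182 0.145 0.305 0.312 0.171 0.19  0.686] median mm up -0.624990352761886
pics/scene5.png 3.141592653589793 row offsets [-0.626 -0.868 -1.338 -1.343 -1.371 -1.476 -1.483 -1.488 -1.465 -1.459 -1.435 -1.36  -1.3  ] median mm up 4.837799820307177
pics/scene5.png 3.08 row offsets [-0.183  0.361  0.397  0.435  0.416  0.349  0.36   0.463  0.497  0.404  0.408  0.535  0.593] median mm up -1.4197844412807104
lid jig x,y [[-0.002 -0.049]
 [-0.001 -0.003]
 [-0.002 -0.094]]
```

The bar may sit up to 5 mm high, but calibration error could explain that too. I'll check by touch: press the closed fingertips down on the bar. Contact at TCP z of about 56 mm means shut.

apply_moves --pt "0 -3.5 0 0 0 0 0" --pt "0 -3.5 1.5 0 0 0 0" --pt "0 -2.5 3 0 0 0 0" --pt "0 0 3 0 0 0 0" --pt "0 0 0 0 0 0 0"

```text
time_s: 14.6
position: [0.5586, -0.0817, 0.1095]
tool_rot: [3.135, 0.001, 0.064]
wrist_force: [-0.7, 0.3, -1.1]
opening: -0.0001
```

```bash
python3 d.py .5606 -.082 .065 .042
```

```text
t 14.6 pos [ 0.5586 -0.0817  0.1095] rpy [3.135  0.0005 0.0645] F [-0.7375  0.3391 -1.1283] op -0.0001
shift cm [0.2037 0.0158 4.4473] turn [0.0066 0.0004 0.0225]
```

apply_moves --pt "0.1 0 2 0.006 0 0.02 0" --pt "0 0 1.5 0 0 0 0" --pt "0 0 0.3 0 0 0 0" --pt "0 0 0 0 0 0 0"

```text
time_s: 15.0
position: [0.5613, -0.0792, 0.0741]
tool_rot: [3.141, -0.003, 0.049]
wrist_force: [0.2, 0.8, 0.1]
opening: 0.0001
```

```bash
python3 d.py .5606 -.082 .056 .042
```

```text
t 15.0 pos [ 0.5613 -0.0792  0.0741] rpy [ 3.141  -0.0026  0.0486] F [0.1951 0.7527 0.0527] op 0.0001
shift cm [-0.087   0.2731  1.8059] turn [ 0.0006 -0.0026  0.0066]
```

apply_moves --pt "0 0.3 0.6 0 0 0.006 0" --pt "0 0 0.4 0 0 0 0" --pt "0 0 0 0 0 0 0"

```text
time_s: 15.3
position: [0.5632, -0.0834, 0.0659]
tool_rot: [3.14, -0.006, 0.041]
wrist_force: [-0.4, -0.1, -0.8]
opening: 0.0003
```

apply_moves --pt "0 0 0.4 0 0 0 0" --pt "0 0 0.3 0 0 0 0"

```text
time_s: 15.5
position: [0.564, -0.0837, 0.0594]
tool_rot: [3.139, -0.008, 0.041]
wrist_force: [1.2, 0.0, 0.0]
opening: 0.0001
```

```bash
python3 d.py .5606 -.082 .056 .042
```

```text
t 15.5 pos [ 0.564  -0.0837  0.0594] rpy [ 3.1392 -0.0081  0.0409] F [1.2466 0.0382 0.0392] op 0.0001
shift cm [-0.3323 -0.1894  0.3378] turn [ 0.0024 -0.0081 -0.0011]
```

apply_moves --pt "-0.2 -0.1 0.3 0 -0.006 0 0" --pt "0 0 0.2 0 0 0 0"

```text
time_s: 15.7
position: [0.5621, -0.083, 0.0556]
tool_rot: [3.139, -0.002, 0.041]
wrist_force: [-6.8, 1.6, 20.4]
opening: -0.0003
```

apply_moves --pt "0 0 0.2 0 0 0 0" --pt "0 0 0.2 0 0 0 0"

```text
time_s: 15.9
position: [0.5621, -0.0829, 0.0557]
tool_rot: [3.137, -0.0, 0.041]
wrist_force: [-6.0, -0.6, 13.6]
opening: -0.0002
```

apply_moves --pt "0 0 0.2 0 0 0 0" --pt "0 0 0.2 0 0 0 0"

```text
time_s: 16.1
position: [0.5621, -0.0829, 0.0558]
tool_rot: [3.135, 0.001, 0.041]
wrist_force: [-6.6, 0.9, 12.7]
opening: 0.0001
```

Firm contact at 55.7 mm, which is the bar's top when shut (56 mm). Now retreat well clear.

apply_moves --pt "0 0 -1 0 0 0 0" --pt "0 0 -3 0 0 0 0" --pt "0 1 -4 0 0 0 0" --pt "0 3 -2 0 0 0 0" --pt "0 3 0 0 0 0 0"

```text
time_s: 16.6
position: [0.5655, -0.1468, 0.1607]
tool_rot: [3.138, 0.001, 0.053]
wrist_force: [0.9, -0.4, -0.7]
opening: 0.0
```

apply_moves --pt "0 0 0 0 0 0 0" --pt "0 0 0 0 0 0 0" --pt "0 0 0 0 0 0 0"

```text
time_s: 16.9
position: [0.5655, -0.1517, 0.162]
tool_rot: [3.135, -0.0, 0.046]
wrist_force: [-0.0, 0.8, -0.3]
opening: 0.0002
```

```bash
python3 - <<'E'
from h import *
p,im=snap('scene','scene6.png'); a=cv2.imread('pics/scene5.png')[175:235,350:430].astype(int); b=cv2.imread('pics/scene6.png')[175:235,350:430].astype(int)
print('mean diff in jig area',abs(a-b).mean(),abs(a-b).max()); cv2.imwrite('pics/fin3.png',cv2.resize(im[150:250,300:460,::-1],None,fx=4.5,fy=4.5,interpolation=cv2.INTER_CUBIC))
o=status.get_obs(); print(o['time_s'],o['position'],o['wrist_force'])
E
```

```text
mean diff in jig area 6.265416666666667 114
16.95 [ 0.56558699 -0.1510939   0.1619523 ] [ 0.06701744  0.00091583 -0.36641259]
```

View pics/fin3.png

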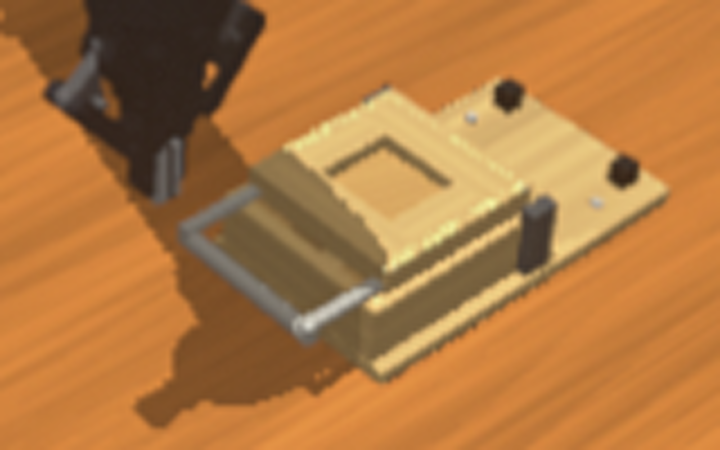

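The flap is shut with the lid's wood showing in the window at (390,180) in the crop. The gripper is clear, and the only change since the last picture is its shadow. Handing in.

```bash
python3 -c "
from workcell import arm; print(arm.job_done())"
```

```text
the job is handed in; nothing more can be done
None
```

The large round lid now lies upside down in the shut jig. I handed the job in at about 17 s, with the gripper clear of everything.

I laid the lid knob up in the flap pocket and let go, swung the flap over by its bar, and released the bar. The bar worked about 9 mm down between the fingers on the way up. Near upright I eased the grip without letting the bar out and took hold of it again.

**Last checks:**
- **Lid turned:** it dropped onto the rails near upright with its flat underside up, and its wood fills the jig's window in the final pictures. I could not see the knob in the slot directly. The lid's centre measured about y -49 mm before closing, right at the edge of the -50 to -75 mm range, and I did not measure it again after shutting.
- **Flap shut:** one measurement disagreed. The scene camera put the bar about 5 mm high, which left the closing in doubt. Pressing the closed fingertips on the bar met firm contact at 55.7 mm, against the expected 56 mm for shut. I took that as settling it.
- **Forces:** the highest wrist-force reading was about 22 N, well under the limit.

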